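# Set the lift-gate selector of the dosing stand to the tub's side

## Robot

A 6-joint arm with a two-finger parallel gripper is mounted at the origin on a cart in front of the work surface, level with it; the furniture and walls round the work are solid. World frame = base frame: x ahead of the robot, y to its left, z up, the work surface at z = 0. Lengths are in m, angles in degrees, forces in N, time in s.
With the tool pointing down it reaches from about 0.25 to 0.725 m from the base axis. Payload 9.7 kg.
Tool frame: the origin (TCP) lies midway between the tips of the shut fingers; the grasp point (between the pads) lies bot.hold_point_z behind it (bot.hold_point_z is the distance from the TCP to the grasp point, in m); z points along the fingers, y is the line along which they close (so a half turn about z gives the same grasp; the last joint's range is limited). The gripper opens to 85 mm and grips with 20 to 120 N. Pads are 22 mm wide; open, the fingers measure 114 mm over their backs; the gripper's body (76 mm by 85 mm) begins 54 mm behind the grasp point. The pads swing forward as they close: fully open they stand 13 mm farther back than shut.
Start: joints at [-65.947, 4.979, 10.078, 95.1, 0, 90], TCP at [0.224, -0.502, 0.231] pointing down, gripper open.
Joint ranges: [-179.16, 179.16], [-48.56, 103.87], [-65.8, 70.77], [-126.05, 130.52], [-82.76, 87.17], [-180, 180]. Speed limits (degrees/s): [127.2, 127.2, 147.25, 180, 180, 180].

## Interface

Orientations are given as [roll, pitch, yaw] about the fixed x, y, z axes, in that order (R = Rz(yaw) Ry(pitch) Rx(roll)).
In Python, from workcell import bot, camera, camera_model, ticket gives the robot as it stands.
- The arm moves only by the tool send_rows, never from a script. Its argument "targets" is text: rows parted by semicolons, each of 5 numbers parted by spaces: the shift along the tool's x, y, z in mm, then the turn about the tool's z in degrees, then the closure in counts, from 0 (fully open) to 255 (shut). A call has 1 to 20 rows; each row is the pose to reach, as a shift and turn from the pose commanded when the call began, along the tool's axes at that moment; what a row does not reach only later rows make up. A row lasts 1/8 s, in which the tool goes at most 62.5 mm and 10.7 degrees, less where a joint would pass 70% of its speed; a pose out of reach is approached as far as the arm can. A call with a gripper value outside its range is refused whole. The fingers move at their own pace and stop on an object; "newtons" is the grip in N (left out, the last holds). Time passes only in rows, so rows that repeat a pose let the fingers close. It gives the time, the measured TCP pose, the force, the opening and the grip force at its end, in the units of the state.
- bot.get_obs(): the state, without advancing time (a new reading comes with each control period).
- camera(name): name is "scene" or "top"; returns the picture (480x640x3 uint8, blue, green, red); there is no depth.
- camera_model(name): a dict with "K" (3x3 intrinsics, pixels), "pose" (4x4, takes a point from camera to world coordinates). Camera axes: x right, y down, z forward; pixel columns grow to the right and rows downward; lengths in m; the calibration is good to about 2 mm. A picture is of the moment at which its call begins. camera_model takes no time and is no camera call.
- ticket.job_done(): hands the job in; it is judged then, once.
The state is a dict: "time": time; "q": joint angles; "qd": joint speeds; "joint_efforts": joint torques, N m; "ee_pos": TCP position; "tcp_rot": TCP orientation; "wrist_force": force on the tool from outside, world axes, zero at the start; "torque": the same for the moment, N m; "opening": finger opening in m; "grasp_force": force on a finger pad.
Only numpy, scipy, OpenCV 4.12 (cv2) and the standard library are available. Lean on these libraries where they do the work, as an engineer would, in place of code of your own. Each camera call takes 0.05 s, during which the arm holds its last target. There are 200 camera calls.

## Task

The dosing stand feeds whichever spout its red-ball selector lever points to; the lever now sits in the middle (off) notch. Pull the lever up out of that notch, swing it to the side where the pink tub stands under the spout (not the steel cup's side), and let it down so that it sits fully home in the notch on that side; then let go. Do not shove or tip the tub or the cup.

Things in the scene. Friction and masses are not known exactly. Their poses are not given: they have to be found in the camera images.
- dosing_stand: Fixed stand: green housing 106 x 116 mm and 120 mm high, its top panel sloped 25 degrees to the front, with a steel three-notch gate on it, an aluminium header tank above on two posts, a brass-tipped spout on each side over a 10 mm base plate (340 mm wide). Origin: on the table under its middle. x points to its back, -x to its front (the robot's side), +y to its left, z up.
- tank (a point): Middle of the header tank, a cylinder lying along the stand's y, radius 60 mm, 200 mm long. It overhangs the lever, so a hand pointing straight down does not fit over the red ball: come in along the lever, tilted 25 degrees with the hand leaning back to the stand's front, and pinch the ball from left and right.
- pivot (a point): Pivot point of the selector lever, inside the housing, at (20, 0, 30) mm in the stand's frame. The lever swings left and right about an axis through this point that runs backward and 25 degrees upward, i.e. along (0.906, 0, 0.423) in the stand's frame.
- selector_ball (a point): Centre of the red ball (36 mm wide) on the lever's end, 170 mm from the pivot when down. Rod below it 12 mm thick, with a 25 mm collar 8 to 28 mm below this point. Its z points along the lever, away from the pivot, its y along the swing to the left. In the middle notch the lever points along (-0.423, 0, 0.906) in the stand's frame; it swings in the plane of that direction and the stand's y.
- selector (a joint): Swing of the lever in rad: 0 middle, positive to the stand's left (+y), negative to its right. The outer notches lie at +0.36 and -0.36 (60 mm sideways at the ball); stops at 0.46 either way. The ball may turn between the fingers as it swings, so the hand need not tilt with it. About 0.04 rad of play in each notch. When lifted it stays where left; 0.8 N sideways at the ball moves it.
- selector_lift (a joint): Lift of the rod along the lever's own axis in m: 0 is fully down (home in a notch), 0.024 the upper stop. Its cross pin clears the gate's teeth at 0.015 or more; between notches it can only rest on top of the teeth, at about 0.014. Spring and weight pull it down with 4 to 7 N: let go over a notch, it drops home by itself.
- tub_centre (a point): Open pink tub, 96 mm wide and 55 mm high, standing loose on the stand's 10 mm base plate under one of the two spouts; this point lies on its axis, half-way up. Its side (left or right of the lever) varies.
- cup_centre (a point): Steel drip cup, 72 mm wide and 82 mm high, standing loose on the base plate under the other spout; this point lies on its axis, half-way up.
- spout_left (a point): Mouth of the left spout, 117 mm to the stand's left and 38 mm to its front from its origin, 108 mm above the table.
- spout_right (a point): Mouth of the right spout, 117 mm to the stand's right and 38 mm to its front from its origin, 108 mm above the table.
Mind the look-alikes: they are no part of the job. What is shaped like the part that bears tub_centre but orange is not meant.

How it is judged (in metres and radians):
On the way:
1. the lever is lifted out of the middle notch (value of joint selector_lift above 0.012 m and value of joint selector between -0.2 and 0.2 rad), for 0.05 s.
At the end, for the whole second after the job is handed in: The lever is swung to the tub's side (more than 0.29 rad) and sits down in that notch (lift under 4 mm); the tub and the cup stand within 20 mm of where they were (((y of tub_centre in the frame of dosing_stand above 0 m and value of joint selector above 0.29 rad) or (y of tub_centre in the frame of dosing_stand below 0 m and value of joint selector below -0.29 rad)) and value of joint selector_lift below 0.004 m and distance of each of tub_centre, cup_centre from where it was at the start of the episode below 0.02 m); the robot touches nothing.
It fails at once if the tub or the cup is shoved by more than 25 mm or tipped by more than 0.3 rad (distance of any of tub_centre, cup_centre from where it was at the start of the episode above 0.025 m or angle between any of tub_centre, cup_centre's own z axis and vertical above 0.3 rad).
It also fails if it takes over 32 s, if anything falls off the work surface, if the arm or the gripper's body presses on something with over 40 N, if the wrist force passes 120 N, or if a joint passes its speed limit or range.

## Working session

There is one attempt and no reset: what is moved stays moved. The work goes in short steps, Python scripts to look and compute and a tool call to move; the robot and the scene stay as the last step left them, time stands still between calls to the robot, and variables do not carry over. Pictures are saved under pics/ and viewed, at most 10 in all, crops included, and the job is handed in when it is done.

Besides the shell and the picture viewer there is one more tool, called after "Call:" as name(argument=value, ...), one argument or row to a line, values as JSON. send_rows: Moves the arm, as the interface text tells. Its arguments: {"type":"object","properties":{"targets":{"type":"string"},"newtons":{"type":"number"}},"required":["targets"]}

```bash
mkdir -p pics; python3 - <<'E'
from workcell import bot,camera,camera_model
import cv2,numpy as np
for n in("scene","top"):
    cv2.imwrite(f"pics/{n}0.png",camera(n)); m=camera_model(n); print(n,np.round(m["K"],1).tolist(),np.round(m["pose"],4).tolist())
print(bot.hold_point_z,bot.get_obs())
E
```

```text
scene [[533.4, 0.0, 319.5], [0.0, 533.4, 238.0], [0.0, 0.0, 1.0]] [[-0.5247, -0.4091, 0.7466, -0.3099], [-0.8513, 0.2427, -0.4652, 0.6313], [0.0091, -0.8796, -0.4756, 0.6921], [0.0, 0.0, 0.0, 1.0]]
top [[453.6, 0.0, 308.7], [0.0, 453.6, 241.9], [0.0, 0.0, 1.0]] [[0.4612, -0.8563, 0.2327, 0.2671], [-0.8873, -0.4436, 0.126, 0.0335], [-0.0047, -0.2646, -0.9643, 1.0224], [0.0, 0.0, 0.0, 1.0]]
0.0187 {'time': 0.1, 'q': array([-6.59491213e+01,  5.00637817e+00,  1.00409071e+01,  9.50996002e+01,
        6.11737342e-05,  9.00000454e+01]), 'qd': array([ 0.07508709, -0.11408147,  0.02210293, -0.03693539,  0.00021881,
        0.00836691]), 'joint_efforts': array([ 1.39557684e-03, -5.21562624e+01,  4.65652227e+01,  1.60771050e-02,
        1.25976512e-04, -1.66748987e-05]), 'ee_pos': array([ 0.22407149, -0.50207171,  0.23068617]), 'tcp_rot': array([-1.79934929e+02, -6.11221342e-05,  2.40508332e+01]), 'wrist_force': array([ 0.25523168,  0.12331677, -0.09442521]), 'torque': array([ 0.03537917, -0.01655762,  0.02676027]), 'grasp_force': 0.0, 'opening': 0.08550493754637502}
```

View pics/scene0.png

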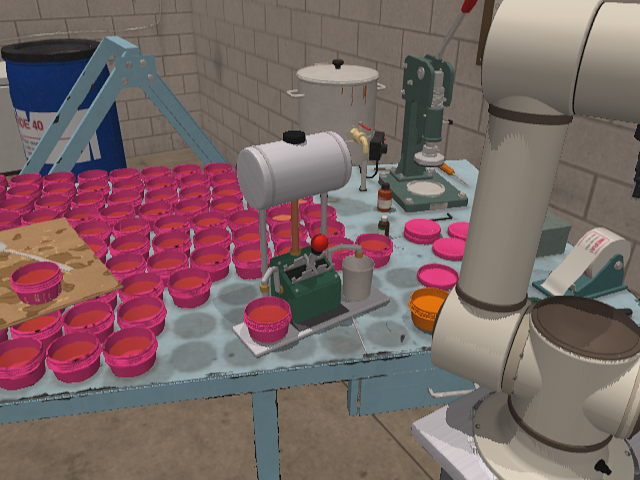

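View pics/top0.png

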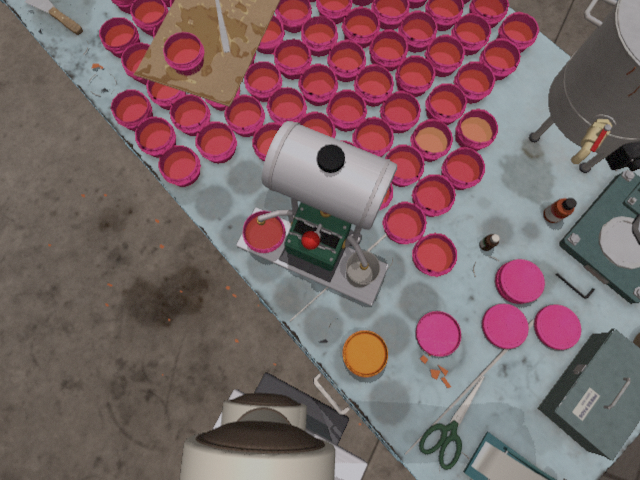

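The pictures show the stand with the pink tub on its base plate at scene (268,318) / top (265,231). The steel cup is at scene (357,278) / top (361,270), and the red ball at scene (320,242) / top (311,240). Other pink tubs stand loose on the table and an orange one is at top (365,354); neither is on the plate. I'll confirm in one enlarged crop.

```bash
python3 - <<'E'
import cv2,numpy as np
a=cv2.imread("pics/top0.png")[190:310,225:400]; b=cv2.imread("pics/scene0.png")[215:365,225:400]
cv2.imwrite("pics/c1.png",cv2.resize(a,None,fx=4.5,fy=4.5,interpolation=cv2.INTER_CUBIC))
for n in("scene","top"):
    i=cv2.imread(f"pics/{n}0.png").astype(int); m=((i[...,2]>130)&(i[...,1]<60)&(i[...,0]<60)).astype(np.uint8)
    k,l,s,c=cv2.connectedComponentsWithStats(m)
    for j in range(1,k):
        if s[j,4]>40: print(n,s[j],c[j])
cv2.imwrite("pics/c2.png",cv2.resize(b,None,fx=4,fy=4,interpolation=cv2.INTER_CUBIC))
E
```

```text
scene [ 42 202  22   5  51] [ 52.50980392 203.64705882]
scene [214 203  22   6  75] [224.58666667 205.64      ]
scene [  4 204  20   6  46] [ 13.         206.39130435]
scene [180 206  15   5  41] [187.85365854 208.36585366]
scene [106 212  20   4  45] [115.93333333 213.68888889]
scene [308 212  13   5  47] [315.25531915 213.76595745]
scene [ 70 214  22   5  59] [ 79.6440678  216.22033898]
scene [ 29 217  23   5  63] [ 40.03174603 219.12698413]
scene [196 219  12   6  47] [202.23404255 222.06382979]
scene [234 218  23   5  84] [244.30952381 220.        ]
scene [121 226  18   5  45] [128.91111111 228.46666667]
scene [327 227  12   6  49] [331.30612245 230.        ]
scene [ 79 229  24   5  76] [ 90.47368421 231.22368421]
scene [276 230  15   7  70] [284.05714286 233.        ]
scene [238 234  22   6  76] [248.76315789 237.26315789]
scene [314 234  14  13 127] [320.21259843 240.31496063]
scene [199 236  26   7 113] [210.76106195 239.01769912]
scene [157 239  28   8 135] [170.3037037  242.61481481]
scene [116 243  26   7 106] [128.17924528 245.61320755]
scene [237 252  19   8  73] [244.671
[... 2507 characters left out ...]
op [303 119  29  17 186] [318.57526882 124.62903226]
top [140 123  30  24 278] [151.5647482  131.02877698]
top [357 124  32  22 158] [373.51265823 131.16455696]
top [201 128  31  23 214] [213.42990654 135.6728972 ]
top [591 129  16  22  99] [598.27272727 140.17171717]
top [164 151  31  26 259] [175.41698842 159.76833977]
top [389 151  31  25 223] [407.10762332 158.70852018]
top [447 154  32  27 271] [466.80442804 162.89298893]
top [418 181  32  26 244] [437.67622951 189.3852459 ]
top [389 208  33  28 212] [409.53301887 216.21698113]
top [246 218  10  26  71] [248.78873239 229.61971831]
top [302 236  15  11 118] [308.81355932 241.25423729]
top [419 238  34  31 173] [441.30635838 248.83236994]
```

View pics/c1.png

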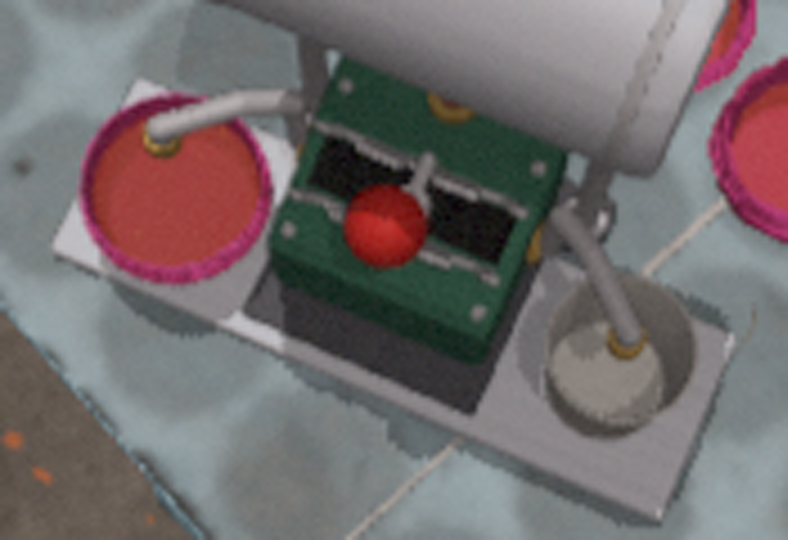

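View pics/c2.png

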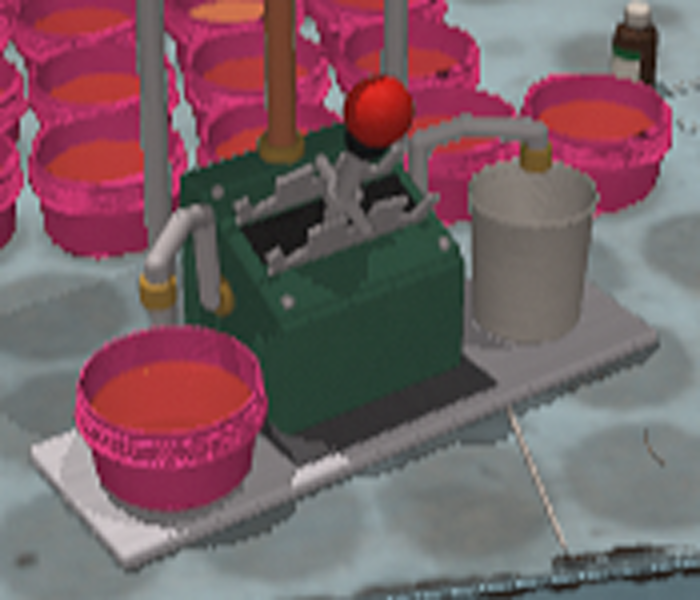

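```bash
cat > h.py <<'E'
import numpy as np
from workcell import bot,camera,camera_model
from scipy.optimize import least_squares
from scipy.spatial.transform import Rotation as R
CM={n:camera_model(n) for n in("scene","top")}
def proj(n,p):
    m=CM[n];T=np.linalg.inv(m["pose"]);c=m["K"]@(T[:3,:3]@p+T[:3,3]);return c[:2]/c[2]
def tri(obs,z=None):
    f=lambda p:np.concatenate([proj(n,p)-u for n,u in obs]); return least_squares(f,[.5,0,.1])
E
python3 - <<'E'
from h import *
t=lambda x,y:("top",np.array([(x+.5)/4.5-.5+225,(y+.5)/4.5-.5+190]))
s=lambda x,y:("scene",np.array([(x+.5)/4-.5+225,(y+.5)/4-.5+215]))
for nm,a,b in(("ball",t(387,226),s(378,109)),("FL",t(55,252),s(128,560)),("FR",t(658,515),s(655,338)),("spL",t(162,142),s(156,300))):
    r=tri([a,b]);print(nm,r.x.round(4),r.fun.round(1))
B=np.array([-.0519,0,.184])
obs=[(t(387,226),B,3),(s(378,109),B,3),(t(55,252),'L',1),(s(128,555),'L',1),(t(658,515),'R',1),(s(655,335),'R',1),(t(628,342),np.array([-.038,-.117,.113]),1),(t(162,142),np.array([-.038,.117,.113]),1)]
def f(v):
    o=[]
    for (n,u),p,w in obs:
        q=np.array([v[3],.17 if p=='L' else -.17,.01]) if isinstance(p,str) else p
        c,sn=np.cos(v[2]),np.sin(v[2])
        o.append(w*(proj(n,np.array([v[0]+c*q[0]-sn*q[1],v[1]+sn*q[0]+c*q[1],q[2]]))-u))
    return np.concatenate(o)
r=least_squares(f,[.5,0,0,-.1]);print(r.x.round(4),np.degrees(r.x[2]),r.fun.round(1))
E
```

```text
ball [0.4753 0.1422 0.183 ] [-0.1 -0.2  0.3  0.1]
FL [0.4281 0.3109 0.005 ] [-0.1 -0.2  0.2  0.1]
FR [ 0.4484 -0.0244  0.0023] [ 0.1  0.3 -0.3 -0.1]
spL [0.4815 0.2647 0.1083] [-0.1 -0.2  0.2  0.1]
[ 0.5262  0.1461  0.0582 -0.0891] 3.333371241686438 [-2.1 -0.7  0.3 -0.3 -0.5 -0.4  0.3 -0.6  2.1  1.2  1.8 -2.5  0.7 -0.2
  1.4 -0.1]
```

```bash
python3 - <<'E'
import cv2
b=cv2.imread("pics/scene0.png")[120:220,230:365]
cv2.imwrite("pics/c3.png",cv2.resize(b,None,fx=5,fy=5,interpolation=cv2.INTER_CUBIC))
E
python3 - <<'E'
from h import *
r=tri([("top",np.array([330,158])),("scene",np.array([294,135]))]);print("cap",r.x,r.fun)
E
```

```text
cap [0.55687784 0.15052351 0.37977604] [-0.07564367 -0.16759514  0.21052136  0.0876657 ]
```

View pics/c3.png

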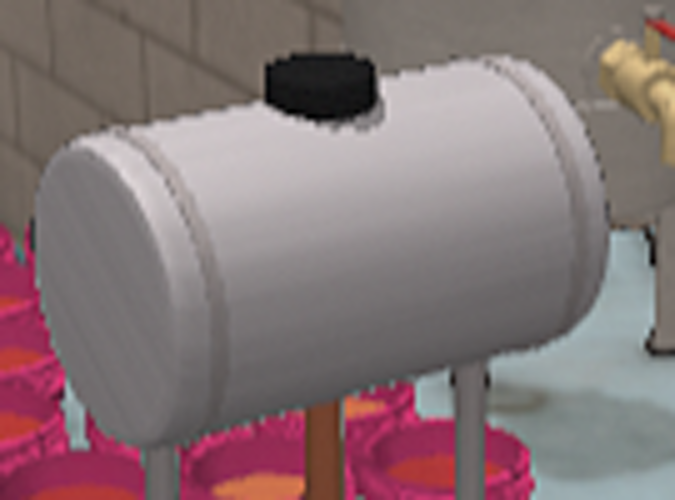

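```bash
python3 - <<'E'
from h import *
o=np.array([.5272,.1452,0]);yw=np.radians(3.4)
ax=np.array([-np.sin(yw),np.cos(yw),0]);X=np.array([np.cos(yw),np.sin(yw),0])
pts=[("scene",266,143.4),("scene",316,133.8),("scene",276,205),("scene",322,192),("top",272.8,190),("top",349.4,223.4)]
def f(v):
    c=o+v[0]*X+np.array([0,0,v[1]]);out=[]
    for n,a,b in pts:
        m=CM[n];d=m["pose"][:3,:3]@np.linalg.inv(m["K"])@[a,b,1];e=m["pose"][:3,3]
        k=np.cross(d,ax);k/=np.linalg.norm(k);out.append(abs((e-c)@k)-.06)
    return np.array(out)
r=least_squares(f,[.03,.3]);print(r.x,r.fun.round(4))
print("ball stand", (np.array([.4753,.1422,.183])-o)@X)
# kinematic probe of bot
print([a for a in dir(bot) if not a.startswith('__')])
E
```

```text
[0.03097176 0.31087176] [-0.0007 -0.0018 -0.001  -0.0018 -0.0008  0.0012]
ball stand -0.05198656618997131
['PlanningError', 'get_obs', 'hold_point_z']
```

The crops confirm it: the pink tub is on the plate on the stand's left (+y) side, with the cup on the right. The ball is at (0.475, 0.142, 0.183), which fits the stand's geometry, and the stand's yaw is about 3.4°. The rows have no tilt, so I first go high, clear of everything. There I'll test how the arm behaves at its reach limit.

Call:
send_rows(
  targets="0 0 -60 0 0; 0 0 -120 0 0; 0 0 -180 0 0; 470 -373 -370 20.6 0; 470 -373 -370 20.6 0; 470 -373 -370 20.6 0; 470 -373 -370 20.6 0; 470 -373 -370 20.6 0; 470 -373 -370 20.6 0; 470 -373 -370 20.6 0; 470 -373 -370 20.6 0; 470 -373 -370 20.6 0; 470 -373 -370 20.6 0; 470 -373 -370 20.6 0; 470 -373 -370 20.6 0",
)

```text
time: 1.98
ee_pos: [0.4821, 0.0277, 0.5234]
tcp_rot: [180.0, -3.5, 3.5]
wrist_force: [0.6, 0.6, -0.2]
opening: 0.0853
grasp_force: 0.0
```

The reach limit tilts the tool in the direction I need (pitch -3.5). I'll push further up and outward to see how far the tilt grows.

Call:
send_rows(
  targets="0 0 -60 0 0; 0 0 -120 0 0; 0 0 -180 0 0; 0 0 -200 0 0; 0 0 -200 0 0",
)

```text
time: 2.6
ee_pos: [0.4476, 0.0246, 0.5556]
tcp_rot: [180.0, -7.2, 3.4]
wrist_force: [0.7, -0.3, -0.9]
opening: 0.0858
grasp_force: 0.0
```

```bash
python3 -c "
from h import *
o=bot.get_obs();print(o['q'].round(1),o['ee_pos'],o['tcp_rot'],o['time'])"
```

```text
[  3.1   9.8  57.5 130.5  -0.  179.7] [0.44764427 0.0246086  0.55563433] [179.96243664  -7.17543967   3.43243894] 2.6
```

Call:
send_rows(
  targets="-40 0 -60 0 0; -80 0 -120 0 0; -100 0 -200 0 0; -100 0 -300 0 0",
)

```text
time: 3.1
ee_pos: [0.352, 0.0191, 0.5853]
tcp_rot: [179.9, -10.9, 3.5]
wrist_force: [-0.2, 1.1, 0.3]
opening: 0.0855
grasp_force: 0.0
```

```bash
python3 -c "
from h import *
o=bot.get_obs();print(o['q'].round(1),o['ee_pos'],o['tcp_rot'],o['time'])"
```

```text
[  3.1  -3.3  48.  130.5   0.  179.7] [0.3520434  0.01910046 0.58531518] [179.94043722 -10.8507059    3.45547262] 3.1
```

Call:
send_rows(
  targets="0 0 -60 0 0; 0 0 -120 0 0; 0 0 -200 0 0; 0 0 -300 0 0",
)

```text
time: 3.6
ee_pos: [0.3367, 0.0183, 0.6078]
tcp_rot: [179.9, -14.5, 3.5]
wrist_force: [0.7, 0.9, 0.1]
opening: 0.0853
grasp_force: 0.0
```

Call:
send_rows(
  targets="0 0 -60 0 0; 0 0 -120 0 0; 0 0 -200 0 0; 0 0 -300 0 0",
)

```text
time: 4.1
ee_pos: [0.3149, 0.0171, 0.6301]
tcp_rot: [179.9, -18.2, 3.5]
wrist_force: [-0.6, 0.2, 0.6]
opening: 0.0853
grasp_force: 0.0
```

```bash
python3 -c "
from h import *
o=bot.get_obs();print(o['q'].round(1),o['ee_pos'],o['tcp_rot'],o['time'])"
```

```text
[  3.1  -7.9  50.7 130.5   0.  179.7] [0.31494751 0.01711509 0.63006816] [179.89502727 -18.18549695   3.46629321] 4.1
```

The tilt accumulates by about 3.65° with each call that presses against the limit. Two more calls give about 25°.

Call:
send_rows(
  targets="0 0 -60 0 0; 0 0 -120 0 0; 0 0 -200 0 0; 0 0 -300 0 0",
)

```text
time: 4.6
ee_pos: [0.2901, 0.0158, 0.6505]
tcp_rot: [179.9, -21.9, 3.5]
wrist_force: [0.2, 0.1, 0.1]
opening: 0.0852
grasp_force: 0.0
```

Call:
send_rows(
  targets="0 0 -60 0 0; 0 0 -120 0 0; 0 0 -200 0 0; 0 0 -300 0 0",
)

```text
time: 5.1
ee_pos: [0.2623, 0.0143, 0.6692]
tcp_rot: [179.8, -25.5, 3.5]
wrist_force: [0.5, 0.7, 0.4]
opening: 0.0853
grasp_force: 0.0
```

```bash
cat >>h.py <<'E'
BALL=np.array([.4753,.1422,.183]);YW=np.radians(3.4)
X=np.array([np.cos(YW),np.sin(YW),0]);Y=np.array([-np.sin(YW),np.cos(YW),0])
LEV=-.423*X+np.array([0,0,.906])
def st():
    o=bot.get_obs();M=R.from_euler('xyz',o['tcp_rot'],degrees=True).as_matrix();return o,M
def to(p):  # mm in tool axes to bring the TCP to p
    o,M=st();return (M.T@(p-o['ee_pos'])*1000).round(1)
E
python3 -c "
from h import *
o,M=st();print(o['q'].round(1),o['ee_pos'],o['tcp_rot'],o['time'])
print('toolz vs -lev',M[:,2],-LEV)
print('above',to(BALL+.12*LEV),'grasp(TCP 13mm ahead)',to(BALL-.0187*LEV))"
```

```text
[  3.1 -13.8  52.2 130.5   0.  179.7] [0.26227628 0.01428465 0.66920372] [179.84482827 -25.5446657    3.48512173] 5.1
toolz vs -lev [ 0.43058016  0.02350991 -0.90224609] [ 0.42225545  0.0250866  -0.906     ]
above [  -9.7 -115.9  413.4] grasp(TCP 13mm ahead) [ -11.  -116.2  552.1]
```

Call:
send_rows(
  targets="0 -20 50 -10 0; -10 -50 100 -20 0; -10 -80 150 -30 0; -10 -116 200 -40 0; -10 -116 250 -50 0; -10 -116 250 -60 0; -10 -116 250 -70 0; -10 -116 250 -80 0; -10 -116 250 -90 0; -10 -116 250 -100 0; -10 -116 250 -110 0; -10 -116 250 -120 0; -10 -116 250 -130 0; -10 -116 250 -140 0; -10 -116 250 -150 0; -10 -116 250 -160 0; -10 -116 250 -170 0; -10 -116 300 -180 0; -10 -116 350 -180 0; -10 -116 350 -180 0",
)

```text
time: 7.6
ee_pos: [0.3967, 0.1372, 0.3441]
tcp_rot: [-179.7, 25.1, -176.5]
wrist_force: [-0.8, -0.4, 0.5]
opening: 0.0855
grasp_force: 0.0
```

```bash
python3 -c "
from h import *
import cv2
o,M=st();print(o['q'].round(1),o['ee_pos'],o['tcp_rot'],o['time'])
print('toolz vs -lev',M.T,-LEV)
print('above',to(BALL+.05*LEV),'grasp',to(BALL-.0187*LEV))"
```

```text
[ 25.5 -32.1 -11.2  87.5  -9.4  20.1] [0.39674091 0.1371553  0.34405866] [-179.67336305   25.12729826 -176.50021149] 7.6
toolz vs -lev [[-0.9036781  -0.05526797 -0.42463083]
 [-0.05862762  0.99826658 -0.00516137]
 [ 0.42418002  0.02023088 -0.90535188]] [ 0.42225545  0.0250866  -0.906     ]
above [ -3.    1.  129.2] grasp [ -2.8   1.4 197.9]
```

```bash
python3 -c "
from h import *
t=lambda x,y:('top',np.array([(x+.5)/4.5-.5+225,(y+.5)/4.5-.5+190]))
s=lambda x,y:('scene',np.array([(x+.5)/4-.5+225,(y+.5)/4-.5+215]))
O=np.array([.5272,.1452,0])
for a,b in((t(240,100),s(185,212)),(t(285,98),s(203,210)),(t(200,112),s(165,235))):
    r=tri([a,b]);d=r.x-O;print((d@X).round(3),(d@Y).round(3),r.x[2].round(3),r.fun.round(1))"
```

```text
-0.013 0.091 0.135 [ 0.1  0.3 -0.3 -0.1]
-0.001 0.074 0.125 [ 0.2  0.5 -0.5 -0.2]
-0.024 0.107 0.133 [-0.2 -0.5  0.4  0.2]
```

Call:
send_rows(
  targets="-3 1 50 0 0; -3 1 90 0 0; -3 1 130 0 0; -3 1 130 0 0; -3 1 130 0 0",
)

```text
time: 8.22
ee_pos: [0.4559, 0.1423, 0.2356]
tcp_rot: [-179.9, 25.7, -176.5]
wrist_force: [0.3, 0.6, 0.3]
opening: 0.0853
grasp_force: 0.0
```

```bash
python3 - <<'E'
from h import *
import cv2
o,M=st();print(o['ee_pos'],o['tcp_rot'],o['time'],'grasp',to(BALL-.0187*LEV))
a=camera("top")[190:310,225:385];b=camera("scene")[160:310,235:435]
a=cv2.resize(a,(400,300),interpolation=2);b=cv2.resize(b,(400,300),interpolation=2)
cv2.imwrite("pics/d1.png",np.hstack([a,b]))
E
```

```text
[0.455894   0.14226606 0.23558639] [-179.89395691   25.66726203 -176.53643498] 8.225 grasp [ 5.5 -1.1 74.5]
```

View pics/d1.png

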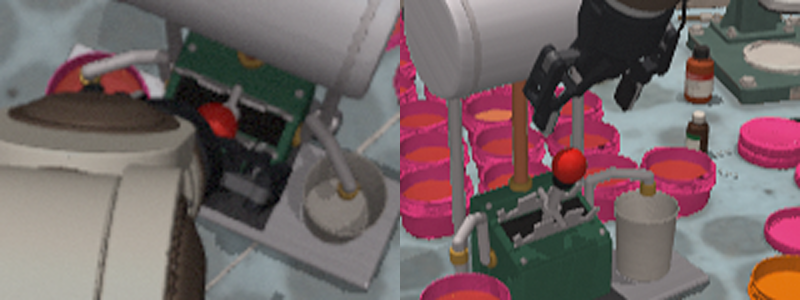

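The picture shows the hand tilted under the tank's front edge with its fingers open on either side of the red ball, which is in the right panel at (570,165). Going down the lever and closing.

Call:
send_rows(
  targets="5 -1 30 0 0; 5 -1 55 0 0; 5 -1 74 0 0; 5 -1 74 0 0; 5 -1 74 0 0; 5 -1 74 0 140; 5 -1 74 0 200; 5 -1 74 0 200; 5 -1 74 0 200; 5 -1 74 0 200",
  newtons=40,
)

```text
time: 9.57
ee_pos: [0.4834, 0.1425, 0.1645]
tcp_rot: [-179.9, 25.6, -176.5]
wrist_force: [-3.3, -0.0, 4.7]
opening: 0.0345
grasp_force: 39.3
```

```bash
python3 - <<'E'
from h import *
o,M=st();print(o['ee_pos'],o['tcp_rot'],o['wrist_force'],o['time'],'grasp',to(BALL-.0187*LEV))
L=lambda th,l:BALL-.17*LEV+(.17+l)*(np.cos(th)*LEV+np.sin(th)*Y)-BALL
for th,l in((0,.02),(.18,.02),(.35,.02),(.35,.0)): print(th,l,(M.T@L(th,l)*1000).round(1))
E
```

```text
[0.48341816 0.14253678 0.16453712] [-179.86231417   25.58752716 -176.51851228] [-3.29994868 -0.04118978  4.71543362] 9.575 grasp [-0.5  0.1 -1.5]
0 0.02 [ -0.2  -0.  -20. ]
0.18 0.02 [ -0.2  34.  -17. ]
0.35 0.02 [-0.2 65.1 -8.6]
0.35 0.0 [ 0.  58.3 10.2]
```

Gripped (opening 34.5 mm). Lifting.

Call:
send_rows(
  targets="0 0 -7 0 200; 0 0 -14 0 200; 0 0 -20 0 200; 0 0 -20 0 200; 0 0 -20 0 200",
  newtons=60,
)

```text
time: 10.2
ee_pos: [0.4746, 0.1419, 0.1817]
tcp_rot: [-179.8, 25.5, -176.5]
wrist_force: [4.2, -0.7, -4.1]
opening: 0.0332
grasp_force: 60.1
```

```bash
python3 - <<'E'
from h import *
import cv2
o,M=st();print(o['ee_pos'],o['tcp_rot'],o['wrist_force'],M.T@o['wrist_force'],o['opening'],o['time'])
b=camera("scene")[160:310,235:435]
cv2.imwrite("pics/d2.png",cv2.resize(b,(720,540),interpolation=2))
E
```

```text
[0.474615   0.14192219 0.18172766] [-179.83059643   25.52508776 -176.51070499] [ 4.19659208 -0.7176359  -4.05656223] [-1.99255857 -0.95561024  5.44964246] 0.033155906197674175 10.2
```

View pics/d2.png

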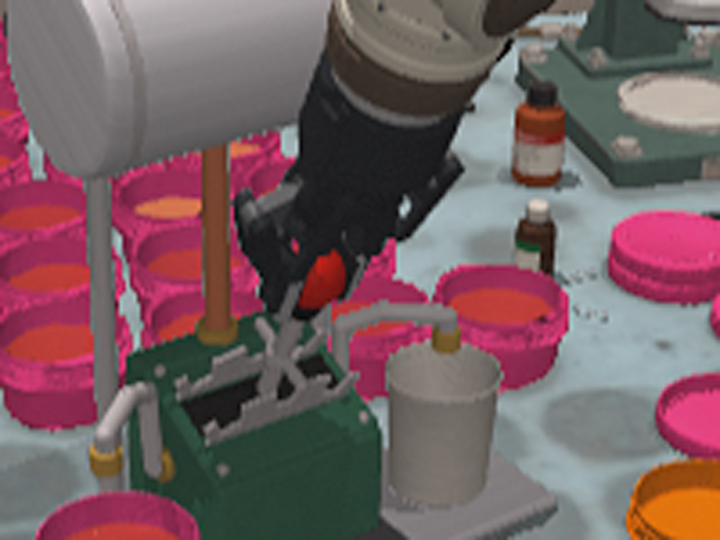

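The picture shows the ball held between the fingers at (323,280) and the pin raised out of the gate. The 5.4 N pull along the tool matches the spring. Swinging left along the arc.

Call:
send_rows(
  targets="0 0 -3 0 200; 0 7 -3 0 200; 0 14 -3 0 200; 0 21 -2 0 200; 0 28 -1 0 200; 0 35 0 0 200; 0 42 2 0 200; 0 49 4 0 200; 0 56 6 0 200; 0 62 7 0 200; 0 65 8 0 200; 0 65 8 0 200",
)

```text
time: 11.75
ee_pos: [0.4744, 0.2059, 0.1746]
tcp_rot: [-179.6, 25.6, -176.5]
wrist_force: [4.2, -5.1, -2.6]
opening: 0.0334
grasp_force: 60.0
```

```bash
python3 - <<'E'
from h import *
import cv2
o,M=st();print(o['ee_pos'],o['tcp_rot'],M.T@o['wrist_force'],o['opening'],o['time'])
b=camera("scene")[160:310,235:435]
cv2.imwrite("pics/d3.png",cv2.resize(b,(720,540),interpolation=2))
E
```

```text
[0.47436125 0.20586336 0.17459524] [-179.64539789   25.55527133 -176.52788964] [-2.36778296 -5.28631202  4.05401286] 0.03335445428048507 11.75
```

View pics/d3.png

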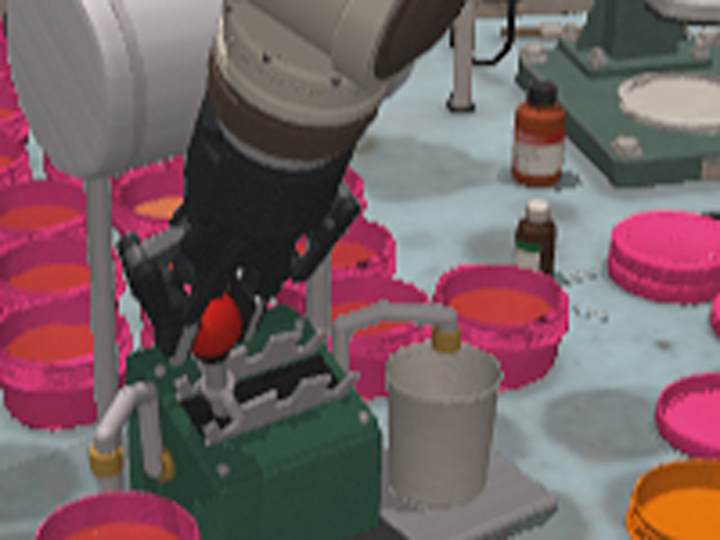

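The lever is now over the left notch, with the ball at (217,328). Letting it down along the arc, then checking forces before release.

Call:
send_rows(
  targets="0 -2 6 0 200; 0 -4 12 0 200; 0 -6 17 0 200; 0 -6 18 0 200; 0 -6 18 0 200",
)

```text
time: 12.42
ee_pos: [0.4826, 0.2014, 0.1613]
tcp_rot: [-179.9, 25.7, -176.5]
wrist_force: [-11.2, -1.9, 14.9]
opening: 0.0335
grasp_force: 62.0
```

```bash
python3 - <<'E'
from h import *
o,M=st();print(o['ee_pos'],M.T@o['wrist_force'],o['opening'],o['time'],'rel to orig grasp',-to(np.array([.4834,.1425,.1645])))
E
```

```text
[0.48258659 0.20141055 0.16134454] [  3.71365318  -1.29722744 -18.27226495] 0.033459293126917214 12.425 rel to orig grasp [-1.1 58.9  3.9]
```

Pressing with 18 N near home; I'll open so the spring seats it, and back off along the lever.

Call:
send_rows(
  targets="0 0 -4 0 200; 0 0 -4 0 120; 0 0 -4 0 60; 0 0 -4 0 60; 0 0 -4 0 40; 0 0 -20 0 40; 0 0 -50 0 40; 0 0 -90 0 40; 0 0 -140 0 40; -10 0 -180 0 40; 0 0 -180 0 40",
)

```text
time: 13.8
ee_pos: [0.4049, 0.1977, 0.3256]
tcp_rot: [179.9, 25.9, -176.6]
wrist_force: [0.6, 0.3, 0.1]
opening: 0.072
grasp_force: 0.0
```

```bash
python3 - <<'E'
from h import *
import cv2
o,M=st();print(o['ee_pos'],M.T@o['wrist_force'],o['opening'],o['time'])
b=camera("scene")[215:365,225:400];cv2.imwrite("pics/s1.png",b)
cv2.imwrite("pics/d4.png",cv2.resize(b,(700,600),interpolation=2))
i=camera("top").astype(int);cv2.imwrite("pics/t1.png",i)
E
```

```text
[0.404887   0.19767989 0.32558946] [-0.64732373  0.29675582  0.19292585] 0.07196333435631214 13.8[ WARN:0@3.639] global loadsave.cpp:1063 imwrite_ Unsupported depth image for selected encoder is fallbacked to CV_8U.
```

View pics/d4.png

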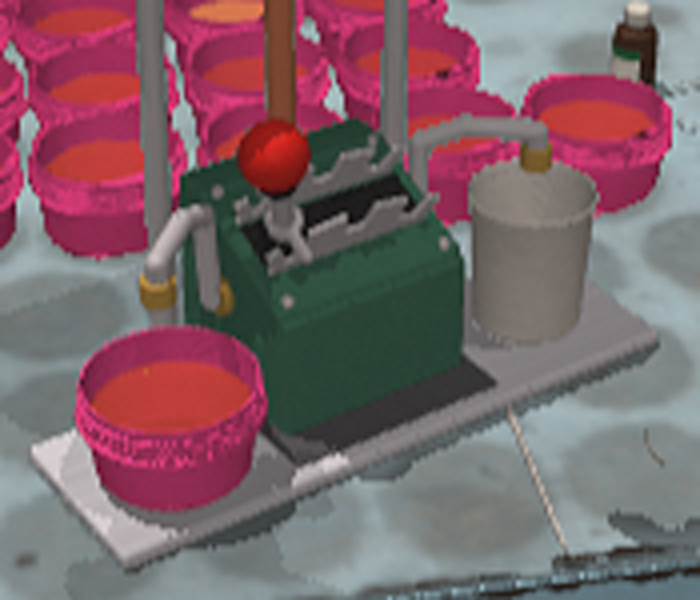

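The lever is on the left, with the ball at crop (274,157); the tub and cup stand where they were. I'll solve swing and lift from the ball's pixel.

```bash
python3 - <<'E'
from h import *
P=BALL-.17*LEV
def s(x,y): return np.array([(x+.5)/4-.5+225,(y+.5)/4-.5+215])
for u,n in((s(378,109),"before"),(s(274,157),"now")):
    r=least_squares(lambda v:proj("scene",P+(.17+v[1])*(np.cos(v[0])*LEV+np.sin(v[0])*Y))-u,[.1,.0],x_scale=[.1,.01]);print(n,r.x)
E
```

```text
before [0.00451907 0.00050375]
now [ 0.35463766 -0.00122945]
```

Swing is 0.355 rad and lift is about 0, so the lever is fully home and the hand is clear.

```bash
python3 -c "
from workcell import ticket
print(ticket.job_done())"
```

```text
the job is handed in; nothing more can be done
None
```

The lever was lifted, swung left to the pink tub's side and let go; the last picture puts it at about 0.355 rad and fully down, with the tub and cup unmoved and the hand clear, and the job is handed in (no verdict was shown).

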